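# Strip both snap-fit caps from a new inline filter

## Robot

A 6-joint arm with a two-finger parallel gripper is mounted at the origin on a cart in front of the work surface, level with it; the furniture and walls round the work are solid. World frame = base frame: x ahead of the robot, y to its left, z up, the work surface at z = 0. Lengths are in mm, angles in rad, forces in N, time in s.
With the tool pointing down it reaches from about 350 to 875 mm from the base axis. Payload 4.2 kg.
Tool frame: the origin (TCP) lies midway between the tips of the shut fingers; the grasp point (between the pads) lies 19 mm behind it (arm.grasp_offset is the distance from the TCP to the grasp point, in mm); z points along the fingers, y is the direction in which the jaws open and shut (so a half turn about z gives the same grasp; the last joint's range is limited). The gripper opens to 85 mm and grips with 20 to 120 N. Pads are 22 mm wide; open, the fingers measure 114 mm over their backs; the gripper's body (76 mm by 85 mm) begins 54 mm behind the grasp point. The pads swing forward as they close: fully open they stand 13 mm farther back than shut.
Start: joints at [1.435, 0.385, 0.008, 0, -1.194, -0.259], TCP at [240.356, 576.912, 231.312] pointing down, gripper open.
Joint ranges: [-3.14, 3.14], [-1.21, 2.06], [-1.07, 1.41], [-3.16, 2.05], [-2.99, -0.16], [-3.1, 3.1]. Speed limits (rad/s): [2.79, 2.79, 3.14, 3.14, 3.14, 3.14].

## Interface

Orientations are given as a unit quaternion [x, y, z, w].
In Python, from bench import arm gives the robot as it stands.
- The arm moves only by the tool move_arm, never from a script. Its argument "moves" is a list of rows, each an object with "gripper": the gripper's target within -1 to 1 (fully open at 1, half-way at 0, shut at -1); "xyz": the shift along the tool's x, y, z in cm, a list of three; "angular": the turn, a rotation vector about the tool's x, y, z in rad, a list of three. In form: [{"gripper": gripper, "xyz": [dx, dy, dz], "angular": [wx, wy, wz]}, ...]. A call has 1 to 10 rows; each row is the pose to reach, as a shift and turn from the pose commanded when the call began, along the tool's axes at that moment; what a row does not reach only later rows make up. A row lasts 1/8 s, in which the tool goes at most 62.5 mm and 10.7 degrees, less where a joint would pass 70% of its speed; a pose out of reach is approached as far as the arm can. A call with a gripper value outside its range is refused whole. The fingers move at their own pace and stop on an object; the grip force is fixed at half the most. Time passes only in rows, so rows that repeat a pose let the fingers close. It gives the time, the measured TCP pose, the force and the opening at its end, in the units of the state.
- arm.read_state(): the state, without advancing time (a new reading comes with each control period).
- arm.get_image(name): name is "scene" or "top" or "wrist"; returns (picture, depth): 420x560x3 uint8, blue, green, red; 420x560 float32, mm along the optical axis (not along the pixel's ray), 0 where there is no reading.
- arm.get_calibration(name): a dict with "camera_matrix" (3x3 intrinsics, pixels), "R" (3x3) and "t" (3): a world point X has camera coordinates R X + t. Camera axes: x right, y down, z forward; pixel columns grow to the right and rows downward; lengths in mm; the calibration is good to about 2 mm. A picture is of the moment at which its call begins: read the wrist's pose just before it. get_calibration takes no time and is no camera call; for the wrist camera it gives the pose at the moment of the call.
- arm.job_done(): hands the job in, once; it reports no verdict.
The state is a dict: "clock": time; "joints": joint angles; "joint_vel": joint speeds; "joint_efforts": joint torques, N m; "position": TCP position; "ee_rot": TCP orientation; "contact_force": force on the tool from outside, world axes, zero at the start; "wrist_torque": the same for the moment, N m; "gripper_width": finger opening in mm.
Only numpy, scipy, OpenCV 4.12 (cv2) and the standard library are available. Lean on these libraries where they do the work, as an engineer would, in place of code of your own. Each camera call takes 0.05 s, during which the arm holds its last target. There are 200 camera calls.

## Task

Get the new inline filter ready to fit: pull the black snap-fit shipping caps off both its ends, one after the other, so that each cap ends up in the catch bin of the stripping fork (the fork's slotted plate holds a cap back by its flange while you draw the filter away; turn the filter round for the second). Then lay the bare filter down flat, without dropping it, wholly on the rubber mat and let go.

Things in the scene. Friction and masses are not known exactly. Their poses are not given: they have to be found in the camera images.
- filter: Aluminium inline filter, lying level. Origin at its centre, x along its length. Square body 80 long (x = -40 to 40), 40 x 40 across: grip it here, across y. A square neck 28 x 28 runs on at each end to x = +-78. Starts with both caps on, resting on their flanges, axis 29 mm above the table; bare, its axis lies 20 mm above what it lies on. 0.4 kg
- cap_a: Black plastic snap-fit cap on the filter's +x neck: cup 38 x 38, 28 long, square flange 60 x 60 x 4 round its mouth. Origin on the axis in the plane of the mouth, x to the closed end. Fitted, the mouth is at filter x = +54, leaving 14 mm of bare neck (x = 40 to 54) for the fork's plate; 24 mm of neck is inside. Held by spring buttons: a pull of 10 to 15 N along x frees it
- cap_b: The same kind of cap, on the filter's -x neck (mouth at filter x = -54, its x axis pointing along the filter's -x)
- filter_end_a (a point): Centre of the end face of the filter's +x neck (filter x = +78)
- filter_end_b (a point): Centre of the end face of the filter's -x neck (filter x = -78)
- fork: Stripping fork, fixed. Origin on the table under the middle of its upright steel plate: 6 thick (x = -3 to 3), 144 wide (y), 153 high, with a U slot 38 wide, open at the top, floor at z = 103. Behind (+x) an open catch bin, inside x = 3 to 110, y = -72 to 72, walls 72 high, with a slope from 48 high at the plate down to its floor; in front (-x) free space
- fork_slot (a point): Middle of the slot, 125 above the table at the plate's mid-thickness. The filter's axis should pass here along the fork's x, bare neck lowered into the slot from above with the flange on the +x side; then the filter is drawn to -x
- mat: Ribbed black rubber mat fixed on the table, 160 (x) x 210 (y) x 4 thick; origin at the centre of its underside
There are look-alikes about, which are no part of the job. Several things have the shape of the filter; the one meant has the colours described above.

How it is judged:
By the outcome, as a careful person would: the job done as asked, in the order asked, and still so for the second after the job is handed in, with the robot touching nothing.
It also fails if it takes over 61 s, if anything falls off the work surface, if the arm or the gripper's body presses on something with over 40 N, if the wrist force passes 120 N, or if a joint passes its speed limit or range.

## Working session

There is one attempt and no reset: what is moved stays moved. The work goes in short steps, Python scripts to look and compute and a tool call to move; the robot and the scene stay as the last step left them, time stands still between calls to the robot, and variables do not carry over. Pictures are saved under pics/ and viewed, about 8 in all and at most 12, crops included, and the job is handed in when it is done.

Besides the shell and the picture viewer there is one more tool, called as name(argument=value, ...) on one line, values as JSON. move_arm: Moves the arm, as the interface text tells. Its arguments: {"type":"object","properties":{"moves":{"type":"array","items":{"type":"object","properties":{"gripper":{"type":"number"},"xyz":{"type":"array","items":{"type":"number"}},"angular":{"type":"array","items":{"type":"number"}}}}}},"required":["moves"]}

```bash
ls; mkdir -p pics; python3 - <<'E'
from bench import arm
import cv2,numpy as np
print(arm.read_state())
for n in ("scene","top"):
    p,d=arm.get_image(n); cv2.imwrite(f"pics/{n}0.png",p); np.save(f"{n}0.npy",d)
    c=arm.get_calibration(n); print(n,{k:np.round(v,3).tolist() for k,v in c.items()})
E
```

```text
pics
{'clock': 0.0, 'joints': array([ 1.43455852e+00,  3.85536021e-01,  6.64579012e-03, -4.73513057e-04,
       -1.19399587e+00, -2.58601302e-01]), 'joint_vel': array([ 2.92974907e-04,  1.24277468e-03,  1.93211899e-04,  5.38897723e-04,
       -3.16273333e-04,  3.12999358e-06]), 'joint_efforts': array([ 5.79443804e-04, -3.92290199e+01,  1.88399005e+01,  4.18610618e+00,
       -4.66976126e-03, -5.39028491e-06]), 'position': array([240.17763548, 576.38867342, 230.24556962]), 'ee_rot': array([ 9.80558275e-01, -1.96225198e-01, -1.55756412e-04,  1.05638441e-03]), 'contact_force': array([-0.25581873, -0.21465236, -0.44129938]), 'wrist_torque': array([0.04236514, 0.01825981, 0.00820236]), 'gripper_width': 85.54820417892186}
scene {'camera_matrix': [[399.566, 0.0, 284.171], [0.0, 399.566, 211.439], [0.0, 0.0, 1.0]], 'R': [[0.721, -0.692, 0.014], [-0.305, -0.337, -0.891], [0.622, 0.638, -0.454]], 't': [-339.298, 264.596, 557.87]}
top {'camera_matrix': [[432.271, 0.0, 279.928], [0.0, 432.271, 215.264], [0.0, 0.0, 1.0]], 'R': [[-0.006, -1.0, 0.02], [-0.998, 0.004, -0.062], [0.062, -0.021, -0.998]], 't': [33.605, 508.016, 1123.565]}
```

View pics/top0.png

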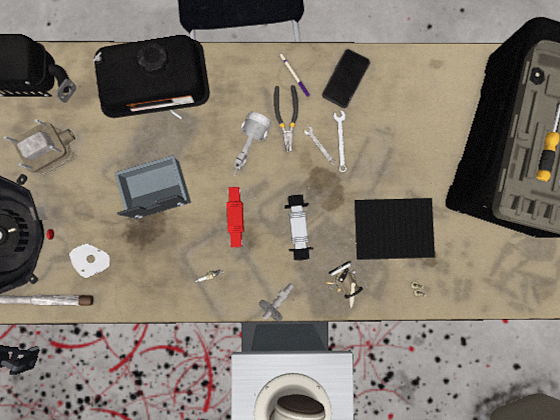

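View pics/scene0.png

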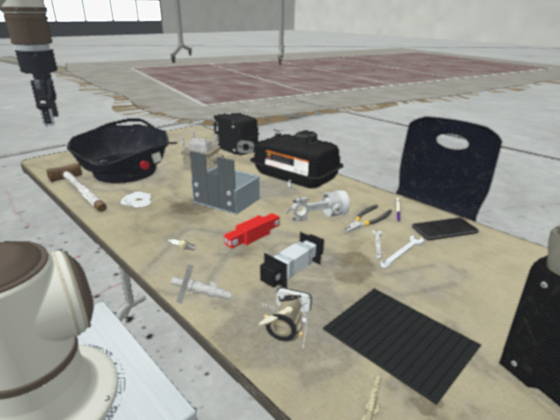

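The top view shows the filter at about (299,227), the fork and bin at (152,187) with its plate on the lower side, and the mat at (395,228). The red look-alike is at (236,217). The scene view agrees. Next I'll measure these.

```bash
cat > h.py <<'E'
from bench import arm
import cv2,numpy as np
def cloud(n,d,cal=None):
    c=cal or arm.get_calibration(n); K=c["camera_matrix"]
    v,u=np.mgrid[:d.shape[0],:d.shape[1]]
    P=np.stack([(u-K[0,2])/K[0,0]*d,(v-K[1,2])/K[1,1]*d,d],-1)
    return (P-c["t"])@c["R"]
def rect(pts): 
    r=cv2.minAreaRect(pts[:,:2].astype(np.float32)); return np.round(r[0],1),np.round(r[1],1),round(r[2],2)
E
python3 - <<'E'
from h import *
p=cv2.imread("pics/top0.png"); d=np.load("top0.npy"); W=cloud("top",d)
def sub(u0,u1,v0,v1): return W[v0:v1,u0:u1].reshape(-1,3),p[v0:v1,u0:u1].reshape(-1,3).astype(int)
print("table z",np.median(W[225:260,100:180,2]), np.median(W[240:260,200:225,2]), np.median(W[270:290,380:400,2]))
q,c=sub(278,324,180,275); m=q[:,2]>12; print("filter all",m.sum(),rect(q[m]),q[m].mean(0),np.percentile(q[m][:,2],[5,50,95]))
b=m&(c.min(1)>90); print("body",rect(q[b]),np.median(q[b],0))
k=m&(c.max(1)<60)
for s in (q[:,0]>q[m][:,0].mean(),q[:,0]<q[m][:,0].mean()): print("cap",rect(q[k&s]),q[k&s].mean(0))
q,c=sub(105,200,145,230)
for lo,hi in ((125,175),(60,85)):
    m=(q[:,2]>lo)&(q[:,2]<hi); print("fork",lo,m.sum(),rect(q[m]),q[m].mean(0))
    if lo==125: print(np.round(q[m][::4]))
q,c=sub(345,445,190,270); m=(c.max(1)<50); print("mat",rect(q[m]),np.median(q[m],0))
S=cloud("scene",np.load("scene0.npy")).reshape(-1,3)
m=(S[:,2]>110)&(S[:,2]<165)&(S[:,0]>350)&(S[:,0]<650)&(S[:,1]>150)&(S[:,1]<450); print("scene plate",m.sum(),rect(S[m]),S[m].max(0),S[m].min(0))
cam=cv2.imread("pics/scene0.png"); cv2.imwrite("pics/crop1.png",cv2.resize(cam[140:300,180:340],None,fx=3.6,fy=3.6))
E
```

```text
table z -0.03835671102864995 -0.12032949176529485 -0.7878657805655178
filter all 1052 (array([476.5, -13.9]), array([102.1, 161.4]), 70.16) [475.37767137 -12.32051162  68.30060261] [38.41182229 48.15334696 59.55693841]
body (array([465.9,  -8.9]), array([ 82. , 126.4]), 60.25) [474.07129304 -13.89850368  47.93985278]
cap (array([544.8,  -7.8]), array([29.6, 56.6]), 5.4) [543.09508097  -8.31249203  48.92911136]
cap (array([407.9, -20.6]), array([28.4, 58.4]), 5.56) [409.06193568 -20.53216526  49.33513444]
fork 125 212 (array([526. , 340.5]), array([  6.8, 142.3]), 16.7) [525.21085058 339.59026837 146.33703585]
[[548. 279. 152.]
 [545. 286. 152.]
 [545. 276. 155.]
 [543. 292. 155.]
 [543. 283. 152.]
 [543. 274. 150.]
 [541. 302. 150.]
 [540. 292. 156.]
 [541. 283. 153.]
 [543. 278. 135.]
 [539. 309. 152.]
 [538. 299. 155.]
 [539. 290. 151.]
 [540. 284. 137.]
 [536. 316. 150.]
 [536. 306. 153.]
 [536. 297. 152.]
 [538. 292. 134.]
 [534. 318. 150.]
 [534. 308. 154.]
 [535. 301. 144.]
 [536. 296. 128.]
 [532. 316. 151.]
 [533. 309. 139.]
 [534. 303. 127.]
 [530. 318. 141.]
 [532. 313. 125.]
 [520. 367. 154.]
 [520. 359. 152.]
 [518. 374. 155.]
 [518. 366. 152.]
 [519. 359. 144.]
 [515. 378. 155.]
 [516. 370. 153.]
 [516. 363. 146.]
 [513. 392. 154.]
 [513. 384. 152.]
 [513. 375. 152.]
 [514. 370. 136.]
 [511. 398. 152.]
 [511. 389. 151.]
 [511. 381. 148.]
 [512. 376. 133.]
 [509. 406. 153.]
 [509. 397. 154.]
 [509. 388. 153.]
 [510. 385. 133.]
 [507. 407. 151.]
 [507. 398. 150.]
 [508. 394. 136.]
 [504. 407. 156.]
 [505. 402. 147.]
 [506. 399. 128.]]
fork 60 578 (array([578. , 357.3]), array([122.6, 155.7]), 16.68) [588.69173956 358.3706544   71.55037124]
mat (array([ 460.5, -165. ]), array([175. , 441.2]), 6.78) [ 471.37832137 -272.98041758    3.34410054]
scene plate 528 (array([528. , 336.9]), array([ 12.1, 146.1]), 16.06) [552.10730493 406.97828002 153.27343354] [504.17904149 266.60268701 110.06936342]
```

View pics/crop1.png

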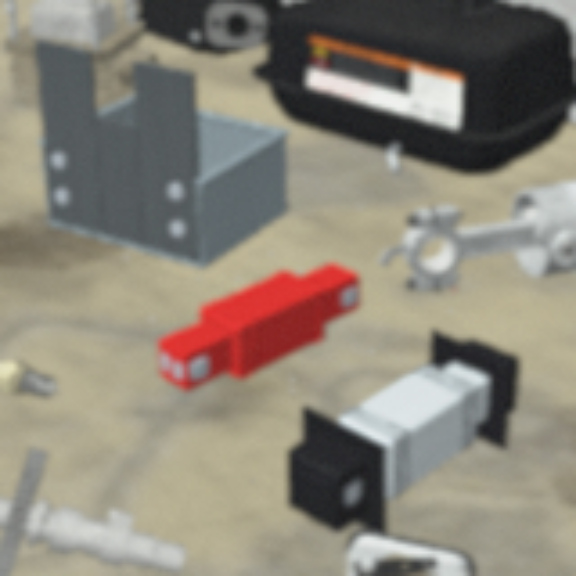

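The fork's x axis is at about 16.7° with the slot near (526.5,339.5). The filter centre is near (475.5,-14) at 5.3°. I'll go above it and look from close by.

```bash
cat >> h.py <<'E'
from scipy.spatial.transform import Rotation as Ro
def go(x,y,z,yaw):
    """shift (cm, tool axes) and rotvec from measured pose to tool-down pose with tool x at yaw (deg)"""
    s=arm.read_state(); R=Ro.from_quat(s["ee_rot"])
    T=Ro.from_euler('z',yaw,degrees=True)*Ro.from_euler('x',180,degrees=True)
    sh=R.inv().apply(np.array([x,y,z])-s["position"])/10; w=(R.inv()*T).as_rotvec()
    print("t",s["clock"],"pos",s["position"].round(1),"yaw",np.degrees(np.arctan2(*R.as_matrix()[[1,0],0])).round(2),"F",s["contact_force"].round(1),"w",s["gripper_width"].round(1),"| xyz",sh.round(2),"ang",w.round(4))
E
python3 - <<'E'
from h import *
go(475.5,-14.2,200,5.3)
E
```

```text
Traceback (most recent call last):
  File "h.py", line 16, in go
    print("t",s["clock"],"pos",s["position"].round(1),"yaw",np.degrees(np.arctan2(*R.as_matrix()[[1,0],0])).round(2),"F",s["contact_force"].round(1),"w",s["gripper_width"].round(1),"| xyz",sh.round(2),"ang",w.round(4))
                                                                                                                                                         ^^^^^^^^^^^^^^^^^^^^^^^^
AttributeError: 'float' object has no attribute 'round'
```

```bash
sed -i 's/s\["gripper_width"\].round(1)/round(s["gripper_width"],1)/' h.py
python3 - <<'E'
from h import *
go(475.5,-14.2,200,5.3)
E
```

```text
t 0.1 pos [240.2 576.4 230.3] yaw -22.63 F [-1.9 -0.7 -0.3] w 85.6 | xyz [44.45 45.46  3.13] ang [ 2.000e-03  4.000e-04 -4.875e-01]
```

move_arm(moves=[{"gripper":1,"xyz":[44.45,45.46,3.1],"angular":[0.002,0,-0.4875]},{"gripper":1,"xyz":[44.45,45.46,3.1],"angular":[0.002,0,-0.4875]},{"gripper":1,"xyz":[44.45,45.46,3.1],"angular":[0.002,0,-0.4875]},{"gripper":1,"xyz":[44.45,45.46,3.1],"angular":[0.002,0,-0.4875]},{"gripper":1,"xyz":[44.45,45.46,3.1],"angular":[0.002,0,-0.4875]},{"gripper":1,"xyz":[44.45,45.46,3.1],"angular":[0.002,0,-0.4875]},{"gripper":1,"xyz":[44.45,45.46,3.1],"angular":[0.002,0,-0.4875]},{"gripper":1,"xyz":[44.45,45.46,3.1],"angular":[0.002,0,-0.4875]},{"gripper":1,"xyz":[44.45,45.46,3.1],"angular":[0.002,0,-0.4875]},{"gripper":1,"xyz":[44.45,45.46,3.1],"angular":[0.002,0,-0.4875]}])

```text
clock: 1.35
position: [471.9, -4.9, 200.8]
ee_rot: [0.999, 0.046, 0.0, -0.001]
contact_force: [-0.2, 0.6, -0.1]
gripper_width: 85.3
```

```bash
python3 - <<'E'
from h import *
go(475.5,-14.2,200,5.3)
E
```

```text
t 1.35 pos [471.9  -4.9 200.8] yaw 5.33 F [-0.2  0.6 -0.1] w 85.3 | xyz [0.28 0.96 0.08] ang [-0.0021 -0.0008  0.0005]
```

move_arm(moves=[{"gripper":1,"xyz":[0,0,0],"angular":[0,0,0]},{"gripper":1,"xyz":[0,0,0],"angular":[0,0,0]},{"gripper":1,"xyz":[0,0,0],"angular":[0,0,0]}])

```text
clock: 1.72
position: [471.2, -1.8, 200.9]
ee_rot: [0.999, 0.047, 0.0, -0.001]
contact_force: [-0.1, 1.3, 0.1]
gripper_width: 85.3
```

```bash
python3 - <<'E'
from h import *
go(475.5,-14.2,200,5.3)
c=arm.get_calibration("wrist"); p,d=arm.get_image("wrist"); cv2.imwrite("pics/w1.png",p)
W=cloud("wrist",d,c).astype(float); np.save("w1.npy",W)
g=p.astype(int); q=W.reshape(-1,3); cc=g.reshape(-1,3)
near=(abs(q[:,0]-475)<110)&(abs(q[:,1]+14)<60)&(q[:,2]>8)&(q[:,2]<75)&(d.ravel()>0)
b=near&(cc.min(1)>110)&(abs(q[:,2]-49)<3); k=near&(cc.max(1)<70)
print("body",b.sum(),rect(q[b]),q[b].mean(0)); 
for s in (q[:,0]>475,q[:,0]<475):
    t=k&s&(q[:,2]>53); print("flange",t.sum(),rect(q[t]) if t.sum()>5 else 0, q[t].mean(0) if t.sum() else 0)
E
```

```text
t 1.725 pos [471.2  -1.8 200.9] yaw 5.43 F [-0.1  1.3  0.1] w 85.3 | xyz [0.31 1.27 0.09] ang [-0.0021 -0.0005  0.0023]
body 4244 (array([472.1, -18.2]), array([93.8, 39.7]), 5.25) [480.6571714  -17.05126166  49.67346763]
flange 474 (array([535.7, -11.9]), array([ 3.7, 59.3]), 5.43) [535.69321436 -11.92485254  60.55389929]
flange 548 (array([422.5, -22.6]), array([ 4.6, 59.3]), 5.56) [423.11328122 -23.04903787  58.84462322]
```

View pics/w1.png

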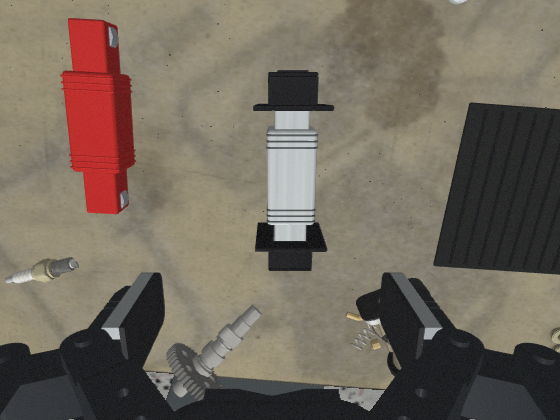

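The wrist view shows the filter at (291,170), capped at both ends and clear of everything. It gives a centre near (478.5,-17) and a yaw of 5.4°. Now I'll grasp.

```bash
python3 - <<'E'
from h import *
go(478.5,-16.8,9,5.4)
E
```

```text
t 1.775 pos [471.3  -1.7 201. ] yaw 5.46 F [ 0.4 -0.   0.2] w 85.7 | xyz [ 0.56  1.61 19.2 ] ang [-0.0021 -0.0007  0.001 ]
```

move_arm(moves=[{"gripper":1,"xyz":[0.56,1.61,4],"angular":[-0.002,-0.001,0]},{"gripper":1,"xyz":[0.56,1.61,8.5],"angular":[-0.002,-0.001,0]},{"gripper":1,"xyz":[0.56,1.61,13],"angular":[-0.002,-0.001,0]},{"gripper":1,"xyz":[0.56,1.61,17],"angular":[-0.002,-0.001,0]},{"gripper":1,"xyz":[0.56,1.61,19.1],"angular":[-0.002,-0.001,0]},{"gripper":1,"xyz":[0.56,1.61,19.1],"angular":[-0.002,-0.001,0]}])

```text
clock: 2.52
position: [477.6, -17.2, 8.7]
ee_rot: [0.999, 0.048, -0.002, 0.001]
contact_force: [-0.1, 0.1, 0.7]
gripper_width: 85.0
```

move_arm(moves=[{"gripper":-1,"xyz":[0,0,0],"angular":[0,0,0]},{"gripper":-1,"xyz":[0,0,0],"angular":[0,0,0]},{"gripper":-1,"xyz":[0,0,0],"angular":[0,0,0]},{"gripper":-1,"xyz":[0,0,0],"angular":[0,0,0]},{"gripper":-1,"xyz":[0,0,0],"angular":[0,0,0]},{"gripper":-1,"xyz":[0,0,0],"angular":[0,0,0]},{"gripper":-1,"xyz":[0,0,0],"angular":[0,0,0]}])

```text
clock: 3.4
position: [479.6, -17.7, 11.1]
ee_rot: [0.999, 0.046, 0.001, -0.0]
contact_force: [-1.3, 1.2, 6.7]
gripper_width: 39.1
```

```bash
python3 - <<'E'
from h import *
go(478.5,-16.8,205,5.4)
E
```

```text
t 3.4 pos [479.6 -17.7  11.1] yaw 5.32 F [-1.3  1.2  6.7] w 39.1 | xyz [ -0.06  -0.11 -19.39] ang [-0.0005 -0.0022 -0.0014]
```

move_arm(moves=[{"gripper":-1,"xyz":[0,0,-3],"angular":[0,0,0]},{"gripper":-1,"xyz":[0,0,-8],"angular":[0,0,0]},{"gripper":-1,"xyz":[0,0,-13],"angular":[0,0,0]},{"gripper":-1,"xyz":[0,0,-17],"angular":[0,0,0]},{"gripper":-1,"xyz":[0,0,-20],"angular":[0,0,0]},{"gripper":-1,"xyz":[0,0,-20],"angular":[0,0,0]}])

```text
clock: 4.15
position: [479.1, -17.9, 211.1]
ee_rot: [0.999, 0.046, 0.002, -0.001]
contact_force: [-0.1, -0.0, -5.7]
gripper_width: 39.3
```

```bash
python3 - <<'E'
from h import *
go(481.5,326,210,16.7)
E
```

```text
t 4.15 pos [479.1 -17.9 211.1] yaw 5.28 F [-0.1 -0.  -5.7] w 39.3 | xyz [  3.4  -34.22   0.16] ang [-0.001  -0.0035 -0.1993]
```

move_arm(moves=[{"gripper":-1,"xyz":[0.5,-4,0.1],"angular":[0,-0.002,-0.03]},{"gripper":-1,"xyz":[1.0,-9,0.1],"angular":[0,-0.002,-0.06]},{"gripper":-1,"xyz":[1.5,-14,0.1],"angular":[0,-0.002,-0.09]},{"gripper":-1,"xyz":[2.0,-19,0.1],"angular":[0,-0.002,-0.12]},{"gripper":-1,"xyz":[2.5,-24,0.1],"angular":[0,-0.002,-0.15]},{"gripper":-1,"xyz":[3,-29,0.1],"angular":[0,-0.002,-0.18]},{"gripper":-1,"xyz":[3.4,-33,0.1],"angular":[0,-0.002,-0.1993]},{"gripper":-1,"xyz":[3.4,-34.2,0.1],"angular":[0,-0.002,-0.1993]},{"gripper":-1,"xyz":[3.4,-34.2,0.1],"angular":[0,-0.002,-0.1993]},{"gripper":-1,"xyz":[3.4,-34.2,0.1],"angular":[0,-0.002,-0.1993]}])

```text
clock: 5.4
position: [480.4, 324.0, 207.6]
ee_rot: [0.989, 0.145, -0.002, 0.001]
contact_force: [1.1, -0.2, -5.7]
gripper_width: 39.4
```

```bash
python3 - <<'E'
from h import *
go(481.5,326,210,16.7)
c=arm.get_calibration("wrist"); p,d=arm.get_image("wrist"); cv2.imwrite("pics/w2.png",p)
W=cloud("wrist",d,c); np.save("w2.npy",W); 
s,ds=arm.get_image("scene"); cv2.imwrite("pics/s2.png",s)
E
```

```text
t 5.4 pos [480.4 324.  207.6] yaw 16.66 F [ 1.1 -0.2 -5.7] w 39.4 | xyz [ 0.16 -0.16 -0.24] ang [ 0.0011  0.0051 -0.0007]
```

View pics/w2.png

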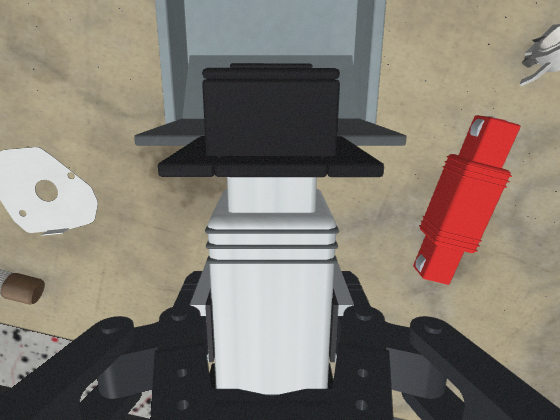

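The wrist view shows the held filter over the fork: flange at rows 155-175, plate top at rows 120-145, and the two nearly parallel. I'll measure both in the fork's frame.

```bash
cat > meas.py <<'E'
from h import *
def meas(png,npy,pos,th=16.7):
    p=cv2.imread(png).astype(int); W=np.load(npy)
    a=np.radians(th); u=np.array([np.cos(a),np.sin(a)]); v=np.array([-u[1],u[0]])
    X=(W[...,:2]-np.array(pos)[:2]); q=np.stack([X@u,X@v,W[...,2]],-1)
    black=p.max(2)<60
    f=q[black&(q[...,0]>40)&(q[...,0]<75)&(q[...,2]<pos[2]+55)&(q[...,2]>pos[2]+36)]   # flange upper part
    print("flange n",len(f),"u",np.percentile(f[:,0],[2,25,50,75,98]).round(1),"v",np.percentile(f[:,1],[1,99]).round(1),"z",np.percentile(f[:,2],[5,50,98]).round(1))
    z=q[...,2]
    pl=q[(z>146)&(z<160)&(q[...,0]>20)&(q[...,0]<130)&(~black)]
    print("plate n",len(pl),"u",np.percentile(pl[:,0],[2,25,50,75,98]).round(1),"v",np.percentile(pl[:,1],[0.5,99.5]).round(1),"z",np.median(pl[:,2]).round(1),rect(pl))
    b=q[(p.min(2)>120)&(z>pos[2]+25)&(z<pos[2]+50)&(q[...,0]>-20)&(q[...,0]<60)]
    if len(b): print("body n",len(b),"u",np.percentile(b[:,0],[1,99]).round(1),"v",np.percentile(b[:,1],[1,50,99]).round(1),"z",np.percentile(b[:,2],[5,50,95]).round(1),rect(b))
E
python3 - <<'E'
from meas import *
meas("pics/w2.png","w2.npy",(480.4,324.0,207.6))
W=np.load("w2.npy"); 
for uv in ((270,166),(180,165),(360,165),(270,200),(270,260),(270,340),(145,137),(395,137),(170,128),(370,128)): print(uv,W[uv[1],uv[0]].round(1))
E
```

```text
flange n 9294 u [54.7 57.3 58.5 66.9 74.4] v [-28.1  28.2] z [243.7 245.  255.7]
plate n 1278 u [47.6 49.2 50.6 51.9 53. ] v [-70.9  71.3] z 153.7 (array([50.3,  0.4]), array([143.3,   6. ]), 89.93)
body n 21608 u [-19.2  50.2] v [-19.4  -0.1  19.1] z [239.6 245.9 247. ] (array([15.6, -0. ]), array([51. , 71.1]), 90.0)
(270, 166) [535.4 340.7 255.2]
(180, 165) [528.5 363.4 253.9]
(360, 165) [542.3 318.1 254.8]
(270, 200) [522.  336.7 239.9]
(270, 260) [505.2 331.7 246.1]
(270, 340) [476.9 323.2 246. ]
(145, 137) [511.5 401.7 155.2]
(395, 137) [548.9 276.6 154.5]
(170, 128) [514.1 397.5 122.9]
(370, 128) [548.6 281.7 122.2]
```

move_arm(moves=[{"gripper":-1,"xyz":[0.28,-0.04,1],"angular":[0,0.004,0]},{"gripper":-1,"xyz":[0.28,-0.04,3],"angular":[0,0.004,0]},{"gripper":-1,"xyz":[0.28,-0.04,5],"angular":[0,0.004,0]},{"gripper":-1,"xyz":[0.28,-0.04,7],"angular":[0,0.004,0]},{"gripper":-1,"xyz":[0.28,-0.04,9],"angular":[0,0.004,0]},{"gripper":-1,"xyz":[0.28,-0.04,10.1],"angular":[0,0.004,0]},{"gripper":-1,"xyz":[0.28,-0.04,10.1],"angular":[0,0.004,0]}])

```text
clock: 6.38
position: [483.0, 326.1, 106.9]
ee_rot: [0.989, 0.145, -0.0, 0.0]
contact_force: [-0.4, -0.0, -4.7]
gripper_width: 39.3
```

```bash
python3 - <<'E'
from h import *
go(481.5,326,106.5,16.7)
c=arm.get_calibration("wrist"); p,d=arm.get_image("wrist"); cv2.imwrite("pics/w3.png",p); np.save("w3.npy",cloud("wrist",d,c))
from meas import meas
meas("pics/w3.png","w3.npy",arm.read_state()["position"])
E
```

```text
t 6.375 pos [483.  326.1 106.9] yaw 16.71 F [-0.4 -0.  -4.7] w 39.3 | xyz [-0.15 -0.03  0.04] ang [0.0009 0.0002 0.0002]
flange n 7670 u [49.3 54.  56.3 57.3 73.3] v [-66.7  65.4] z [144.  151.2 155.3]
plate n 10226 u [24.2 45.  46.9 48.6 49.6] v [-71.9  69.5] z 153.5 (array([36.3, -0.9]), array([144.4,  33.9]), 87.06)
body n 22072 u [-19.1  49.3] v [-19.9  -0.7  18.7] z [139.  145.2 146.3] (array([12.6, 19.7]), array([72.7, 91.2]), 5.82)
```

View pics/w3.png

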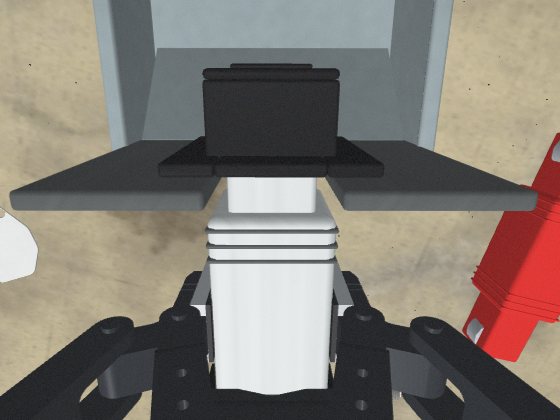

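The neck is in the slot with the flange behind the plate, and there is no contact. Now I'll draw the filter back.

move_arm(moves=[{"gripper":-1,"xyz":[-0.4,0,0],"angular":[0,0,0]},{"gripper":-1,"xyz":[-0.8,0,0],"angular":[0,0,0]},{"gripper":-1,"xyz":[-1.2,0,0],"angular":[0,0,0]},{"gripper":-1,"xyz":[-1.6,0,0],"angular":[0,0,0]},{"gripper":-1,"xyz":[-2.0,0,0],"angular":[0,0,0]},{"gripper":-1,"xyz":[-2.6,0,0],"angular":[0,0,0]},{"gripper":-1,"xyz":[-3.4,0,0],"angular":[0,0,0]},{"gripper":-1,"xyz":[-4.2,0,0],"angular":[0,0,0]},{"gripper":-1,"xyz":[-5,0,0],"angular":[0,0,0]},{"gripper":-1,"xyz":[-5,0,0],"angular":[0,0,0]}])

```text
clock: 7.68
position: [434.7, 312.1, 107.8]
ee_rot: [0.989, 0.146, 0.001, -0.0]
contact_force: [-0.4, -0.4, -5.0]
gripper_width: 39.2
```

```bash
python3 - <<'E'
from h import *
go(420,307,215,16.7)
c=arm.get_calibration("wrist"); p,d=arm.get_image("wrist"); cv2.imwrite("pics/w4.png",p); np.save("w4.npy",cloud("wrist",d,c))
E
```

```text
t 7.675 pos [434.7 312.1 107.8] yaw 16.76 F [-0.4 -0.4 -5. ] w 39.2 | xyz [ -1.54   0.06 -10.72] ang [-0.0001 -0.0011  0.0011]
```

View pics/w4.png

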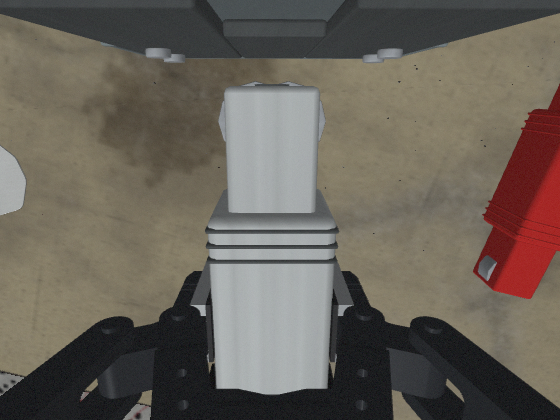

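The first cap is off and the filter hasn't slipped (its ridge rows are unchanged). Next I'll lift and turn it round.

move_arm(moves=[{"gripper":-1,"xyz":[-0.5,0,-4],"angular":[0,0,0]},{"gripper":-1,"xyz":[-1,0,-8],"angular":[0,0,0]},{"gripper":-1,"xyz":[-1,0,-10.7],"angular":[0,0,0.17]},{"gripper":-1,"xyz":[-1,0,-10.7],"angular":[0,0,0.35]},{"gripper":-1,"xyz":[-1,0,-10.7],"angular":[0,0,0.53]},{"gripper":-1,"xyz":[-1,0,-10.7],"angular":[0,0,0.71]},{"gripper":-1,"xyz":[-1,0,-10.7],"angular":[0,0,0.89]},{"gripper":-1,"xyz":[-1,0,-10.7],"angular":[0,0,1.07]},{"gripper":-1,"xyz":[-1,0,-10.7],"angular":[0,0,1.25]},{"gripper":-1,"xyz":[-1,0,-10.7],"angular":[0,0,1.43]}])

```text
clock: 8.98
position: [425.8, 309.3, 214.5]
ee_rot: [0.841, -0.541, 0.0, -0.001]
contact_force: [-0.3, 0.1, -6.3]
gripper_width: 39.3
```

move_arm(moves=[{"gripper":-1,"xyz":[0,0,0],"angular":[0,0,0.18]},{"gripper":-1,"xyz":[0,0,0],"angular":[0,0,0.36]},{"gripper":-1,"xyz":[0,0,0],"angular":[0,0,0.54]},{"gripper":-1,"xyz":[0,0,0],"angular":[0,0,0.72]},{"gripper":-1,"xyz":[0,0,0],"angular":[0,0,0.9]},{"gripper":-1,"xyz":[0,0,0],"angular":[0,0,1.08]},{"gripper":-1,"xyz":[0,0,0],"angular":[0,0,1.26]},{"gripper":-1,"xyz":[0,0,0],"angular":[0,0,1.44]},{"gripper":-1,"xyz":[0,0,0],"angular":[0,0,1.62]},{"gripper":-1,"xyz":[0,0,0],"angular":[0,0,1.71]}])

```text
clock: 10.22
position: [425.7, 309.3, 214.5]
ee_rot: [-0.144, 0.99, 0.0, 0.001]
contact_force: [-0.1, 0.2, -4.8]
gripper_width: 39.2
```

```bash
python3 - <<'E'
from h import *
go(484,325.4,212,-163.3); print(arm.read_state()["joints"].round(2))
E
```

```text
t 10.225 pos [425.7 309.3 214.5] yaw -163.4 F [-0.1  0.2 -4.8] w 39.2 | xyz [-6.04 -0.13  0.26] ang [ 0.0001  0.0011 -0.0017]
[ 0.94  0.23 -0.26  0.   -1.08 -2.22]
```

move_arm(moves=[{"gripper":-1,"xyz":[-2,-0.13,0.2],"angular":[0,0,0]},{"gripper":-1,"xyz":[-4.5,-0.13,0.2],"angular":[0,0,0]},{"gripper":-1,"xyz":[-6.04,-0.13,0.2],"angular":[0,0,0]},{"gripper":-1,"xyz":[-6.04,-0.13,0.2],"angular":[0,0,0]},{"gripper":-1,"xyz":[-6.04,-0.13,0.2],"angular":[0,0,0]}])

```text
clock: 10.85
position: [483.3, 325.3, 212.4]
ee_rot: [-0.146, 0.989, -0.0, 0.0]
contact_force: [-0.0, -1.3, -6.1]
gripper_width: 39.5
```

```bash
python3 - <<'E'
from h import *
go(484,325.4,106.5,-163.3)
pos=arm.read_state()["position"]
a=np.radians(16.7);u=np.array([np.cos(a),np.sin(a)]);v=np.array([-u[1],u[0]])
for n in("top","scene"):
    p,d=arm.get_image(n); cv2.imwrite(f"pics/{n}5.png",p); W=cloud(n,d); X=W[...,:2]-pos[:2]
    q=np.stack([X@u,X@v,W[...,2]],-1); z=q[...,2]
    f=q[(p.max(2)<70)&(z>pos[2]+25)&(z<pos[2]+55)&(q[...,0]>42)&(q[...,0]<95)&(abs(q[...,1])<36)]
    if len(f): print(n,len(f),"u",np.percentile(f[:,0],[1,10,50,99]).round(1),"v",np.percentile(f[:,1],[1,99]).round(1),"zmax",f[:,2].max().round(1))
    hi=f[f[:,2]>pos[2]+42]; 
    if len(hi): print("flange u",np.percentile(hi[:,0],[2,50,98]).round(1))
    pl=q[(z>140)&(z<160)&(q[...,0]>30)&(q[...,0]<70)&(abs(q[...,1])<80)]
    if len(pl): print("plate",len(pl),np.percentile(pl[:,0],[2,50,98]).round(1),np.percentile(pl[:,1],[1,99]).round(1))
p=cv2.imread("pics/top5.png")[130:240,90:210]; s=cv2.imread("pics/scene5.png")[130:230,170:290]
cv2.imwrite("pics/c5.png",np.hstack([cv2.resize(p,(400,367)),cv2.resize(s,(400,367))]))
E
```

```text
t 10.85 pos [483.3 325.3 212.4] yaw -163.19 F [-0.  -1.3 -6.1] w 39.5 | xyz [-7.000e-02 -1.000e-02  1.059e+01] ang [-0.0001  0.0002  0.0019]
top 257 u [53.1 53.9 66.  81. ] v [-27.2  19.5] zmax 262.4
flange u [53.1 55.1 57.1]
plate 79 [42.1 44.6 48.4] [-68.  -16.7]
scene 55 u [53.8 54.4 56.7 82.4] v [-31.2  21.9] zmax 257.5
flange u [54.5 56.  58. ]
plate 174 [42.7 45.3 48.6] [-73.6  68.3]
```

View pics/c5.png

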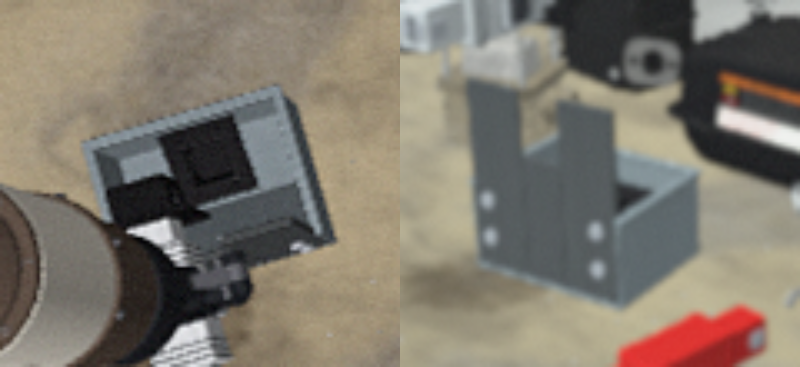

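The first cap is lying in the bin. The second end is aligned: plate at about 46 and the gap at 39.5 to 53.5 in the same frame. Now I'll descend.

move_arm(moves=[{"gripper":-1,"xyz":[0,0,1],"angular":[0,0,0.002]},{"gripper":-1,"xyz":[0,0,3],"angular":[0,0,0.002]},{"gripper":-1,"xyz":[0,0,4.5],"angular":[0,0,0.002]},{"gripper":-1,"xyz":[0,0,5.5],"angular":[0,0,0.002]},{"gripper":-1,"xyz":[0,0,6.5],"angular":[0,0,0.002]},{"gripper":-1,"xyz":[0,0,6.5],"angular":[0,0,0.002]}])

```text
clock: 11.7
position: [483.6, 325.4, 146.9]
ee_rot: [-0.145, 0.989, -0.0, 0.0]
contact_force: [-0.2, -0.5, -5.8]
gripper_width: 39.4
```

```bash
python3 - <<'E'
from h import *
go(484,325.4,106.5,-163.3)
E
```

```text
t 11.7 pos [483.6 325.4 146.9] yaw -163.3 F [-0.2 -0.5 -5.8] w 39.4 | xyz [-0.04 -0.01  4.04] ang [-0.0006 -0.      0.0001]
```

move_arm(moves=[{"gripper":-1,"xyz":[0,0,1],"angular":[0,0,0]},{"gripper":-1,"xyz":[0,0,2.5],"angular":[0,0,0]},{"gripper":-1,"xyz":[0,0,4],"angular":[0,0,0]},{"gripper":-1,"xyz":[0,0,4],"angular":[0,0,0]},{"gripper":-1,"xyz":[0,0,4],"angular":[0,0,0]}])

```text
clock: 12.32
position: [484.3, 325.9, 107.9]
ee_rot: [-0.145, 0.989, 0.0, 0.001]
contact_force: [0.5, -0.7, -5.3]
gripper_width: 39.3
```

```bash
python3 - <<'E'
from h import *
go(434,312,106.5,-163.3)
E
```

```text
t 12.325 pos [484.3 325.9 107.9] yaw -163.28 F [ 0.5 -0.7 -5.3] w 39.3 | xyz [5.22 0.12 0.13] ang [0.0001 0.002  0.0004]
```

move_arm(moves=[{"gripper":-1,"xyz":[0.4,0,0],"angular":[0,0,0]},{"gripper":-1,"xyz":[0.8,0,0],"angular":[0,0,0]},{"gripper":-1,"xyz":[1.2,0,0],"angular":[0,0,0]},{"gripper":-1,"xyz":[1.6,0,0],"angular":[0,0,0]},{"gripper":-1,"xyz":[2.0,0,0],"angular":[0,0,0]},{"gripper":-1,"xyz":[2.6,0,0],"angular":[0,0,0]},{"gripper":-1,"xyz":[3.4,0,0],"angular":[0,0,0]},{"gripper":-1,"xyz":[4.2,0,0],"angular":[0,0,0]},{"gripper":-1,"xyz":[5,0,0],"angular":[0,0,0]},{"gripper":-1,"xyz":[5.2,0,0],"angular":[0,0,0]}])

```text
clock: 13.58
position: [433.5, 310.5, 107.8]
ee_rot: [-0.145, 0.989, 0.0, 0.001]
contact_force: [1.2, -0.2, -5.0]
gripper_width: 39.3
```

move_arm(moves=[{"gripper":-1,"xyz":[0.5,0,-3],"angular":[0,0,0]},{"gripper":-1,"xyz":[1.5,0,-6],"angular":[0,0,0]},{"gripper":-1,"xyz":[3,0,-8.5],"angular":[0,0,0]},{"gripper":-1,"xyz":[4,0,-8.5],"angular":[0,0,0]},{"gripper":-1,"xyz":[4,0,-8.5],"angular":[0,0,0]},{"gripper":-1,"xyz":[4,0,-8.5],"angular":[0,0,0]}])

```text
clock: 14.32
position: [395.6, 298.9, 191.4]
ee_rot: [-0.145, 0.989, -0.001, -0.0]
contact_force: [-0.2, 0.3, -5.0]
gripper_width: 39.4
```

```bash
python3 - <<'E'
from h import *
p,d=arm.get_image("top"); cv2.imwrite("pics/top6.png",p); W=cloud("top",d)
s,_=arm.get_image("scene"); cv2.imwrite("pics/s6.png",s)
cv2.imwrite("pics/c6.png",np.hstack([cv2.resize(p[130:240,90:210],(400,367)),cv2.resize(s[100:280,130:330],(400,367))]))
m=((p.max(2)<50)&(abs(W[...,2]-4)<8)).astype(np.uint8)
m[:,:345]=0; m[:,440:]=0; m[:190]=0; m[270:]=0
cs=max(cv2.findContours(cv2.morphologyEx(m,cv2.MORPH_OPEN,np.ones((5,5))),0,2)[0],key=cv2.contourArea)
pts=W[cs[:,0,1],cs[:,0,0]]; print("mat",rect(pts),cv2.boundingRect(cs))
go(475,-230,200,-90)
E
```

```text
mat (array([ 473.4, -274.5]), array([157.3, 207.8]), 1.41) (355, 198, 79, 61)
t 14.425 pos [395.9 299.  191.6] yaw -163.31 F [-0.6 -0.1 -5.3] w 39.4 | xyz [  7.62 -52.95  -0.79] ang [-9.0000e-04 -6.0000e-04 -1.2794e+00]
```

View pics/c6.png

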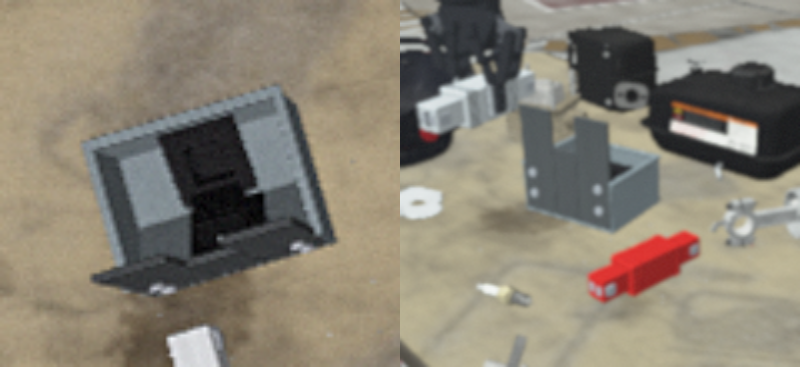

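Both caps are in the bin and the filter is bare. The mat centre is (473.4,-274.5), long side along y. Now I'll carry the filter there.

```bash
python3 - <<'E'
from h import *
go(474,-275,180,-88.6)
E
```

```text
t 14.425 pos [395.9 299.  191.6] yaw -163.31 F [-0.6 -0.1 -5.3] w 39.4 | xyz [  9.01 -57.23   1.22] ang [-9.0000e-04 -6.0000e-04 -1.3039e+00]
```

move_arm(moves=[{"gripper":-1,"xyz":[0.5,-3,0],"angular":[0,0,-0.07]},{"gripper":-1,"xyz":[1.2,-8,0],"angular":[0,0,-0.18]},{"gripper":-1,"xyz":[2,-13,0],"angular":[0,0,-0.3]},{"gripper":-1,"xyz":[2.8,-18,0],"angular":[0,0,-0.42]},{"gripper":-1,"xyz":[3.6,-23,0],"angular":[0,0,-0.54]},{"gripper":-1,"xyz":[4.4,-28,0],"angular":[0,0,-0.66]},{"gripper":-1,"xyz":[5.2,-33,0],"angular":[0,0,-0.78]},{"gripper":-1,"xyz":[6,-38,0],"angular":[0,0,-0.9]},{"gripper":-1,"xyz":[6.8,-43,0],"angular":[0,0,-1.02]},{"gripper":-1,"xyz":[7.6,-47,0],"angular":[0,0,-1.12]}])

```text
clock: 15.68
position: [458.3, -175.0, 191.8]
ee_rot: [-0.649, 0.76, -0.0, 0.0]
contact_force: [0.4, 0.7, -6.2]
gripper_width: 39.4
```

move_arm(moves=[{"gripper":-1,"xyz":[0,0,0],"angular":[0,0,0]},{"gripper":-1,"xyz":[0,0,0],"angular":[0,0,0]}])

```text
clock: 15.92
position: [457.9, -172.9, 191.7]
ee_rot: [-0.648, 0.762, 0.0, 0.0]
contact_force: [-1.1, 1.1, -5.2]
gripper_width: 39.4
```

```bash
python3 - <<'E'
from h import *
go(474,-275,60,-88.6)
E
```

```text
t 15.925 pos [ 457.9 -172.9  191.7] yaw -99.2 F [-1.1  1.1 -5.2] w 39.4 | xyz [ 9.83 -3.23 13.16] ang [ 1.000e-04  1.000e-03 -1.849e-01]
```

move_arm(moves=[{"gripper":-1,"xyz":[4,-1.3,2],"angular":[0,0.001,-0.08]},{"gripper":-1,"xyz":[8,-2.6,4],"angular":[0,0.001,-0.16]},{"gripper":-1,"xyz":[9.83,-3.23,7],"angular":[0,0.001,-0.185]},{"gripper":-1,"xyz":[9.83,-3.23,10.5],"angular":[0,0.001,-0.185]},{"gripper":-1,"xyz":[9.83,-3.23,13],"angular":[0,0.001,-0.185]},{"gripper":-1,"xyz":[9.83,-3.23,14],"angular":[0,0.001,-0.185]},{"gripper":-1,"xyz":[9.83,-3.23,14],"angular":[0,0.001,-0.185]},{"gripper":-1,"xyz":[9.83,-3.23,14],"angular":[0,0.001,-0.185]}])

```text
clock: 16.92
position: [475.8, -274.9, 53.7]
ee_rot: [0.717, -0.698, 0.002, -0.001]
contact_force: [0.1, 0.7, -3.9]
gripper_width: 39.2
```

```bash
python3 - <<'E'
from h import *
go(474,-275,6,-88.6)
c=arm.get_calibration("wrist"); p,d=arm.get_image("wrist"); cv2.imwrite("pics/w7.png",p); W=cloud("wrist",d,c)
pos=arm.read_state()["position"]
b=W[(p.min(2)>120)&(W[...,2]>pos[2]+30)&(W[...,2]<pos[2]+45)&(abs(W[...,0]-474)<26)&(abs(W[...,1]+275)<85)]
print("body top z vs y:",np.polyfit(b[:,1],b[:,2],1),np.median(b,0),pos[2])
E
```

```text
t 16.925 pos [ 475.8 -274.9   53.7] yaw -88.46 F [ 0.1  0.7 -3.9] w 39.2 | xyz [0.   0.2  4.77] ang [-0.0038 -0.0014  0.0025]
body top z vs y: [8.41988176e-02 1.15377219e+02] [ 476.1343995  -302.89598882   91.61682282] 53.74219072451071
```

View pics/w7.png

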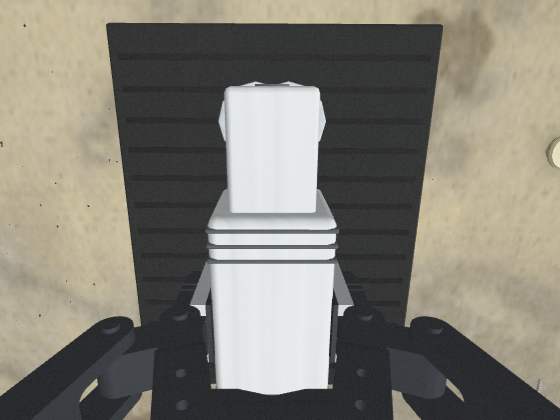

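The bare filter is centred over the mat and lined up with it. I'll lower it gently until it touches.

move_arm(moves=[{"gripper":-1,"xyz":[0,0.1,1.5],"angular":[-0.002,0,0]},{"gripper":-1,"xyz":[0,0.1,3],"angular":[-0.002,0,0]},{"gripper":-1,"xyz":[0,0.1,4],"angular":[-0.002,0,0]},{"gripper":-1,"xyz":[0,0.1,4.5],"angular":[-0.002,0,0]},{"gripper":-1,"xyz":[0,0.1,4.5],"angular":[-0.002,0,0]},{"gripper":-1,"xyz":[0,0.1,4.5],"angular":[-0.002,0,0]}])

```text
clock: 17.73
position: [474.0, -275.1, 7.6]
ee_rot: [0.716, -0.698, 0.0, 0.0]
contact_force: [0.1, 0.3, -4.6]
gripper_width: 39.9
```

move_arm(moves=[{"gripper":-1,"xyz":[0,0,0.1],"angular":[0,0,0]},{"gripper":-1,"xyz":[0,0,0.2],"angular":[0,0,0]},{"gripper":-1,"xyz":[0,0,0.2],"angular":[0,0,0]}])

```text
clock: 18.1
position: [473.9, -275.0, 6.2]
ee_rot: [0.716, -0.698, 0.0, 0.0]
contact_force: [-2.1, 2.0, 2.9]
gripper_width: 39.3
```

The force has changed sign, so the filter is resting on the mat. Now I'll release and retreat.

move_arm(moves=[{"gripper":-0.1,"xyz":[0,0,0],"angular":[0,0,0]},{"gripper":0.2,"xyz":[0,0,0],"angular":[0,0,0]},{"gripper":1,"xyz":[0,0,0],"angular":[0,0,0]},{"gripper":1,"xyz":[0,0,0],"angular":[0,0,0]},{"gripper":1,"xyz":[0,0,0],"angular":[0,0,0]},{"gripper":1,"xyz":[0,0,0],"angular":[0,0,0]}])

```text
clock: 18.85
position: [473.7, -275.0, 5.3]
ee_rot: [0.716, -0.698, -0.0, 0.0]
contact_force: [-0.2, -0.1, 0.1]
gripper_width: 85.6
```

move_arm(moves=[{"gripper":1,"xyz":[0,0,-2],"angular":[0,0,0]},{"gripper":1,"xyz":[0,0,-5],"angular":[0,0,0]},{"gripper":1,"xyz":[0,0,-10],"angular":[0,0,0]},{"gripper":1,"xyz":[0,0,-15],"angular":[0,0,0]},{"gripper":1,"xyz":[-7,0,-19],"angular":[0,0,0]},{"gripper":1,"xyz":[-12,0,-20],"angular":[0,0,0]},{"gripper":1,"xyz":[-12,0,-20],"angular":[0,0,0]},{"gripper":1,"xyz":[-12,0,-20],"angular":[0,0,0]}])

```text
clock: 19.85
position: [470.6, -154.5, 205.4]
ee_rot: [0.717, -0.697, -0.0, 0.0]
contact_force: [-0.7, -0.1, 0.0]
gripper_width: 85.4
```

```bash
python3 - <<'E'
from h import *
c=arm.get_calibration("wrist"); p,d=arm.get_image("wrist"); W=cloud("wrist",d,c)
t,dt=arm.get_image("top"); Wt=cloud("top",dt)
b=W[(p.min(2)>120)&(W[...,2]>15)&(W[...,2]<60)&(abs(W[...,0]-474)<60)&(abs(W[...,1]+275)<110)]
print("filter",rect(b),np.percentile(b[:,2],[5,50,95]).round(1)); go(474,-275,206,-88.6)
k=Wt[(t.max(2)<60)&(Wt[...,0]>515)&(Wt[...,0]<680)&(Wt[...,1]>260)&(Wt[...,1]<460)&(Wt[...,2]<140)]
print("caps",len(k),k.min(0).round(),k.max(0).round())
cv2.imwrite("pics/c8.png",np.hstack([cv2.resize(p,(400,300)),cv2.resize(t[130:280,90:290],(400,300))]))
E
```

```text
filter (array([ 472.6, -244.8]), array([39.5, 98.1]), 1.49) [38.  44.3 46. ]
t 19.95 pos [ 470.4 -155.5  204.7] yaw -88.58 F [ 0.5  0.3 -0.1] w 85.4 | xyz [11.95 -0.07 -0.13] ang [ 0.0021 -0.0003  0.0004]
caps 1210 [515. 270.  -1.] [653. 443. 140.]
```

View pics/c8.png

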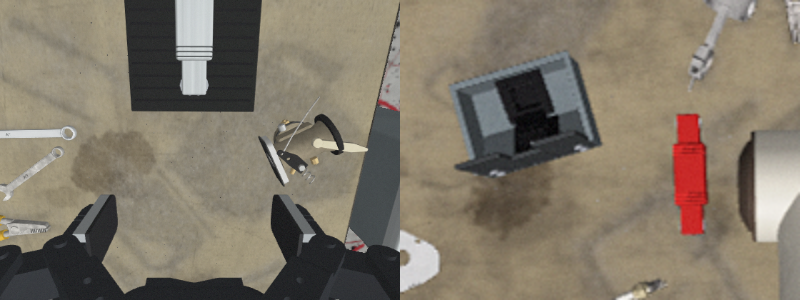

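The filter lies flat on the mat (top at z of about 44), both caps are in the bin, and the gripper is clear.

```bash
python3 -c "
from bench import arm
print(arm.job_done())"
```

```text
the job is handed in; nothing more can be done
None
```

I pulled both caps off at the stripping fork, turning the filter round between them, laid the bare filter on the rubber mat and handed the job in at about 20 s of the 61 s allowed.

- **Caps:** the top camera shows both caps inside the catch bin. The second one rests on the bin's slope near the plate. My numeric extent check on the caps proved nothing, because its mask also picked up other dark pixels, so this rests on the pictures alone.
- **Filter:** its top is at z of about 44 mm, as expected lying flat on the 4 mm mat. It was set down at the measured mat centre, along the mat's long side, with about 27 mm to spare at each end. The last wrist picture shows only the near end on the mat with the far end out of frame, so the far end was not checked directly.
- **Release:** the force reading changed from about -5 N to +3 N at touchdown, so the filter was resting on the mat before I opened the gripper. Afterwards the gripper was 20 cm up and clear, reading close to 0 N. The readings at the end of each move never exceeded about 7 N; the peak pull while freeing the caps was not read.
- **Disagreement:** the cameras differed by about 3 mm on where the filter started and on where the fork's plate is. Both were within the clearances.

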